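# Seal a certificate case in the lever press

## Task

Of the two leather certificate cases in the desk tray, take the one that has no gilt seal yet, lay it on the feed table of the lever seal press and slide it in flat under the die until its end meets the end stop, with its long side along the back fence. Pull the press's ball lever down through its whole stroke so that the die bites into the case, then keep hold of it and ease it back up slowly until it is fully home; never let it fly back. Leave the case lying at the two gauges, the other case in the tray, and the china and tools where they stand.

Things in the scene. Friction and masses are not known exactly. Their poses are not given: they have to be found in the camera images.
- case_unsealed: The certificate case still without a seal: a stiff, flat, dark red-brown leather case, 56 mm (its x) by 130 mm (its y) by 10 mm thick, 75 g, plain on top but for a line of stitching round the edge. Origin: centre of its underside; z up. It looks the same after a half turn and either end may go in first. It starts in one of the two pockets of the tray, flat, its underside 5 mm over the table.
- case_sealed: The other case, same size, leather and frame; it already bears a round, raised gilt seal with a scalloped edge (35 mm across) near its +y end. It starts in the other pocket of the tray and stays there.
- tray: Wooden desk tray, fixed, 190 mm (x) by 150 mm (y). Origin: centre of its underside. Floor 5 mm thick; pocket centres at x = -56 and +56 mm, y 0, long sides along y. End walls and side rails 17 mm high, 6 mm thick, stand 3 to 4 mm off each case; the rails are cut away over the middle 70 mm of the long sides, where fingers can take a case across its 56 mm width, down to the floor.
- seat (a point): Where the centre of the case's underside lies when the case is home at both gauges, on the press's flat steel feed table, 40 mm over the work surface. Frame of the press: z up, the case slides in towards -y, x points to the fence and column. Feed table: x -45 to +41, y -87 to +128 mm. Back fence: face at x = +28, y -75 to +5. End stop: face at y = -65. Both are 7 mm high.
- press: Iron lever press, fixed. Origin: on the work surface under the die's axis (seat frame x 0, y -37, z -40 mm). Head: 60 mm wide (press y -30 to +30), front at x -48, z 115 to 215; ram cap to 250; column behind x +47. A gripper holding the case by its middle strikes the head before the case is home: set it down on the outer feed table, then take it by its outer end and slide it in.
- lever_hinge (a point): Point on the lever's axis at its hub, in the seat frame at x +22, y -97, z +125 mm; the axis is the seat frame's y. Same frame directions as seat.
- lever_ball (a point): Centre of the black ball, 32 mm across, on the lever's 13 mm rod, 180 mm from lever_hinge and level with it along the axis. Lever home: 40 degrees above level towards the press's front (-x), 281 mm over the work surface; pulled fully: 17 degrees below level, 112 mm over it. Pinch it from above with the fingers closing along seat's y, so that it can turn between them.
- lever (a joint): Angle of the lever, rad: 0 = home (up, at its stop), grows as the ball is pulled forward and down, 1.0 = full stroke (stop). Its return spring takes about 3 N at the ball at first, 14 N at the end, plus damping of 0.7 N m s/rad. The ram goes down 14 mm; the die meets a case at 0.95 and bites over the last 0.05. Let go at full stroke it flies back; within 0.1 rad of home it only settles.
- ram: Round steel ram of the press with the die, 34 mm across, at its lower end; origin: centre of the die's face, 23 mm over the feed table (13 mm over a case) when the lever is home; z up.
- saucer_stand: Blue-and-white saucer, 142 mm across, held upright in a brass slotted plate stand; 150 mm tall. Origin: underside under the saucer. Leave alone.
- teacup: Squat celadon teacup, 86 mm across, 52 mm tall. Origin: centre of its underside. Leave alone.
- cream_jug: Small pewter cream jug with a handle, 75 mm tall, 90 mm long. Origin: centre of its underside. Leave alone.
- figurine: Chipped white bisque figurine on a round foot 72 mm across, 144 mm tall. Origin: centre of its underside. Leave alone.
- loupe: Black steel loupe, 20 mm tall, lens barrel 34 mm across with a 44 mm handle. Origin: underside of the barrel's centre. Leave alone.
Things that resemble listed ones, but are neither listed nor needed, are in the scene too. What is shaped like the case_unsealed but green is not meant. There is more than one size of the tray; the one meant has the size given above.

How it is judged (in metres and radians):
On the way, in this order (a step that is already met when the one before it is completed fails the run):
1. the unsealed case lies home at the end stop and the back fence while the lever is still up (x of case_unsealed in the frame of seat between -0.005 and 0.005 m and y of case_unsealed in the frame of seat between -0.005 and 0.005 m and z of case_unsealed in the frame of seat between -0.004 and 0.004 m and angle between case_unsealed's own z axis and vertical below 0.06 rad and angle between the y axis of case_unsealed and the y axis of seat, either way round below 0.07 rad and value of joint lever below 0.15 rad), for 0.2 s.
2. the lever is pulled to full stroke and the die bites into the case at its place (x of case_unsealed in the frame of seat between -0.005 and 0.005 m and y of case_unsealed in the frame of seat between -0.005 and 0.005 m and z of case_unsealed in the frame of seat between -0.004 and 0.004 m and angle between case_unsealed's own z axis and vertical below 0.06 rad and angle between the y axis of case_unsealed and the y axis of seat, either way round below 0.07 rad and value of joint lever above 0.94 rad and contact force between ram and case_unsealed above 5 N), for 0.2 s.
3. the lever is back home, the case still at its place (x of case_unsealed in the frame of seat between -0.005 and 0.005 m and y of case_unsealed in the frame of seat between -0.005 and 0.005 m and z of case_unsealed in the frame of seat between -0.004 and 0.004 m and angle between case_unsealed's own z axis and vertical below 0.06 rad and angle between the y axis of case_unsealed and the y axis of seat, either way round below 0.07 rad and value of joint lever below 0.05 rad), for 0.2 s.
At the end, for the whole second after the job is handed in: The unsealed case lies flat and still on the feed table within 5 mm of home at the end stop and 5 mm at the back fence, within 4 degrees of square; the lever is home (below 0.05 rad); the sealed case lies flat in its pocket (all of step 3 and linear speed of case_unsealed below 0.02 m/s and z of case_sealed in the frame of tray between 0.001 and 0.009 m and angle between case_sealed's own z axis and vertical below 0.1 rad); the robot touches nothing.
It fails at once if the lever flies back (faster than 1.2 rad/s, 0.2 m/s at the ball) (velocity of joint lever below -1.2 rad/s).
It fails at once if the sealed case is shifted more than 10 mm (distance of case_sealed from where it was at the start of the episode above 0.01 m).
It fails at once if the saucer in its stand or the figurine is shifted more than 30 mm or tipped (distance of any of saucer_stand, figurine from where it was at the start of the episode above 0.03 m or angle between any of saucer_stand, figurine's own z axis and vertical above 0.4 rad).
It fails at once if the teacup, cream jug or loupe is shifted more than 30 mm or tipped (distance of any of teacup, cream_jug, loupe from where it was at the start of the episode above 0.03 m or angle between any of teacup, cream_jug, loupe's own z axis and vertical above 0.4 rad).
It also fails if it takes over 62 s, if anything falls off the work surface, if the arm or the gripper's body presses on something with over 40 N, if the wrist force passes 120 N, or if a joint passes its speed limit or range.

## Robot

A 6-joint arm with a two-finger parallel gripper is mounted at the origin on the work surface. World frame = base frame: x ahead of the robot, y to its left, z up, the work surface at z = 0. Lengths are in m, angles in degrees, forces in N, time in s.
With the tool pointing down it reaches from about 0.35 to 0.875 m from the base axis. Payload 4.2 kg.
Tool frame: the origin (TCP) lies on the mounting face of the last link; the fingertips stand 182 mm ahead of it and the grasp point (between the pads) lies 164 mm ahead of it (r.tcp_to_grasp is the distance from the TCP to the grasp point, in m); z points along the fingers, y is the line along which they close (so a half turn about z gives the same grasp; the last joint's range is limited). The gripper opens to 87 mm and grips with 3 to 60 N. Pads are 19 mm wide; open, the fingers measure 117 mm over their backs; the gripper's body (75 mm by 190 mm) begins 51 mm behind the grasp point.
Start: joints at [86.837, 22.042, 0.453, 0, -68.411, -14.817], TCP at [0.193, 0.594, 0.405] pointing down, gripper open.
Joint ranges: [-179.83, 179.83], [-69.29, 118.12], [-61.27, 80.66], [-181.25, 117.63], [-171.15, -9.14], [-177.46, 177.46]. Speed limits (degrees/s): [159.86, 159.86, 180, 180, 180, 180].

## Interface

Orientations are given as a 3x3 rotation matrix whose columns are the frame's x, y, z axes.
In Python, from station import sense, eyes, r gives the robot as it stands.
- The arm moves only by the tool jog_arm, never from a script. Its argument "increments" is a list of rows, each a list of 4 numbers: the shift along the tool's x, y, z normalised to -1 to 1, where 1 is 0.02 m, then the turn about the tool's z normalised to -1 to 1, where 1 is 0.08 rad. A call has 1 to 10 rows; each row shifts and turns the commanded pose from where the row before left it, along the tool's axes as they then stand; what a row does not reach is not made up. A row lasts 1/10 s, in which the tool goes at most 50 mm and 8.59 degrees, less where a joint would pass 70% of its speed; a pose out of reach is approached as far as the arm can. A call with a number of a shift or a turn outside -1 to 1 is refused whole. A call with a gripper value outside its range is refused whole. "grip" is the finger opening in mm, from 0 to 87, set as the call begins (left out, the last holds). The fingers move at their own pace and stop on an object; the grip force is fixed at half the most. Time passes only in rows, so rows that do not move let the fingers close. It gives the time, the measured TCP pose, the force, the opening and the grip force at its end, in the units of the state.
- sense(): the state, without advancing time (a new reading comes with each control period).
- eyes.capture(name): name is "side" or "top" or "wrist"; returns the picture (384x512x3 uint8, blue, green, red); there is no depth.
- eyes.get_calibration(name): a dict with "camera_matrix" (3x3 intrinsics, pixels), "R" (3x3) and "t" (3): a world point X has camera coordinates R X + t; the wrist camera has in their place "T_tool_cam" (4x4, takes a point from camera to tool coordinates, whose origin is the TCP and whose axes are the flange's). Camera axes: x right, y down, z forward; pixel columns grow to the right and rows downward; lengths in m; the calibration is good to about 2 mm. A picture is of the moment at which its call begins: read the wrist's pose just before it. get_calibration takes no time and is no camera call.
- r.finish_job(): hands the job in; it is judged then, once.
Trained networks look in the newest picture that a camera, given by its name, has taken for a name from the list of things; names that differ only in an ending like _2 or _b are one class to them, and where a whole thing is asked for, a point or a joint stands for the part that bears it (a point fixed in the world has none). Each returns a list of dicts, best first, with "conf" (0 to 1); they miss things now and then, are a little off and sometimes report something else, mostly with a low value. They report only what shows in the picture. A call takes as long as a camera call. They do not tell look-alikes from the thing itself.
- eyes.spot_in(camera, name): "centre" ([x, y, z] in m, in world coordinates, good to about 4 mm: the middle of the surface that is visible of it).
- eyes.outline_of(camera, name): "mask" (384x512 bool, what is visible of it).
The state is a dict: "time_s": time; "joints": joint angles; "joint_velocities": joint speeds; "effort": joint torques, N m; "tcp_pos": TCP position; "ee_rot": TCP orientation; "wrist_force": force on the tool from outside, world axes, zero at the start; "moment": the same for the moment, N m; "gripper_width": opening from 0.0 (shut) to 1.0 (fully open); "gripper_force": force on a finger pad.
Only numpy, scipy, OpenCV 4.12 (cv2) and the standard library are available. Lean on these libraries where they do the work, as an engineer would, in place of code of your own. Each camera call takes 0.05 s, during which the arm holds its last target. There are 200 camera calls.

## Working session

There is one attempt and no reset: what is moved stays moved. The work goes in short steps, Python scripts to look and compute and a tool call to move; the robot and the scene stay as the last step left them, time stands still between calls to the robot, and variables do not carry over. Pictures are saved under pics/ and viewed, at most 10 in all, crops included, and the job is handed in when it is done.

Besides the shell and the picture viewer there is one more tool, called after "Call:" by a JSON object that holds its "fn" and its "kwargs", one argument or row to a line. jog_arm: Moves the arm, as the interface text tells. Its arguments: {"type":"object","properties":{"increments":{"type":"array"},"grip":{"type":"number"}},"required":["increments"]}

```bash
ls; mkdir -p pics; cat > h.py <<'E'
import numpy as np,cv2
from station import sense,eyes,r
def cal(n):
    c=eyes.get_calibration(n);K=np.array(c["camera_matrix"])
    if n=="wrist":
        s=sense();T=np.array(c["T_tool_cam"]);B=np.eye(4);B[:3,:3]=s["ee_rot"];B[:3,3]=s["tcp_pos"]
        M=np.linalg.inv(B@T);return K,M[:3,:3],M[:3,3]
    return K,np.array(c["R"]),np.array(c["t"])
def proj(c,X):
    K,R,t=c;p=K@(R@np.asarray(X,float)+t);return p[:2]/p[2]
def atz(c,uv,z):
    K,R,t=c;d=R.T@np.linalg.inv(K)@np.array([uv[0],uv[1],1.]);o=-R.T@t;return o+d*(z-o[2])/d[2]
def tri(obs):
    A=[];b=[]
    for (K,R,t),uv in obs:
        d=R.T@np.linalg.inv(K)@np.array([uv[0],uv[1],1.]);d/=np.linalg.norm(d);P=np.eye(3)-np.outer(d,d);A.append(P);b.append(P@(-R.T@t))
    return np.linalg.lstsq(np.vstack(A),np.hstack(b),rcond=None)[0]
E
cat > a.py <<'E'
from h import *
np.set_printoptions(precision=4,suppress=True)
for n in ["side","top","wrist"]:
    c=cal(n);print(n,"cam pos",-c[1].T@c[2])
    cv2.imwrite(f"pics/{n}0.png",eyes.capture(n))
    if n=="wrist":continue
    for k in ["case_unsealed","case_sealed","tray","press","lever_ball","ram","lever","saucer_stand","teacup","cream_jug","figurine","loupe"]:
        for d in eyes.spot_in(n,k)[:4]:
            print(n,k,round(d["conf"],2),np.array(d["centre"]),proj(c,d["centre"]).round(0))
s=sense();print(s)
a=cv2.imread("pics/side0.png");b=cv2.imread("pics/top0.png")
cv2.imwrite("pics/st.png",cv2.resize(np.hstack([a,b]),(800,300)))
E
python3 a.py
```

```text
pics
side cam pos [ 0.3134 -1.1156  1.0105]
side case_unsealed 0.71 [0.539  0.2784 0.0156] [248. 182.]
side case_unsealed 0.48 [0.4876 0.2743 0.0025] [236. 187.]
side case_sealed 0.69 [0.423  0.2791 0.014 ] [219. 186.]
side case_sealed 0.25 [ 0.6244 -0.1245  0.2233] [299. 198.]
side tray 0.95 [0.2538 0.2647 0.0035] [176. 197.]
side tray 0.8 [0.4886 0.2742 0.0044] [236. 187.]
side tray 0.48 [ 0.6423 -0.1537  0.123 ] [306. 229.]
side press 0.61 [ 0.6389 -0.1481  0.1234] [305. 228.]
side lever_ball 0.68 [ 0.5863 -0.1788  0.2157] [292. 213.]
side ram 0.81 [ 0.624  -0.1231  0.2244] [299. 197.]
side lever 0.6 [ 0.5876 -0.1828  0.2205] [292. 212.]
side saucer_stand 0.73 [ 0.6959 -0.4258  0.0797] [355. 305.]
side teacup 0.65 [0.4215 0.1368 0.0332] [223. 205.]
side cream_jug 0.87 [0.7782 0.213  0.0517] [312. 176.]
side figurine 0.7 [ 0.5435 -0.4403  0.0508] [300. 327.]
side loupe 0.71 [ 0.4282 -0.0348  0.0143] [233. 240.]
side loupe 0.68 [0.4893 0.2757 0.0049] [236. 186.]
top cam pos [0.2917 0.0125 1.3488]
top case_unsealed 0.95 [0.6158 0.4683 0.0054] [128. 180.]
top case_unsealed 0.79 [0.531
[... 803 characters left out ...]
412 -0.4145  0.0494] [360. 192.]
top loupe 0.47 [ 0.4254 -0.0248  0.0183] [257. 226.]
wrist cam pos [0.2639 0.5717 0.3852]
{'time_s': 1.35, 'joints': array([ 86.8388,  22.0419,   0.4528,  -0.0002, -68.411 , -14.814 ]), 'joint_velocities': array([-0.0369, -0.012 , -0.0572, -0.0051, -0.0336,  0.0078]), 'effort': array([ -0.0011, -39.0467,  18.7616,   4.2244,   0.0154,  -0.    ]), 'tcp_pos': array([0.1929, 0.5945, 0.4047]), 'ee_rot': array([[ 0.9512, -0.3086, -0.    ],
       [-0.3086, -0.9512, -0.    ],
       [-0.    ,  0.    , -1.    ]]), 'wrist_force': array([-0.6431, -0.0624,  0.3042]), 'moment': array([-0.0144, -0.0074,  0.0159]), 'gripper_force': 0.0, 'gripper_width': 0.9982252290021997}
```

View pics/top0.png

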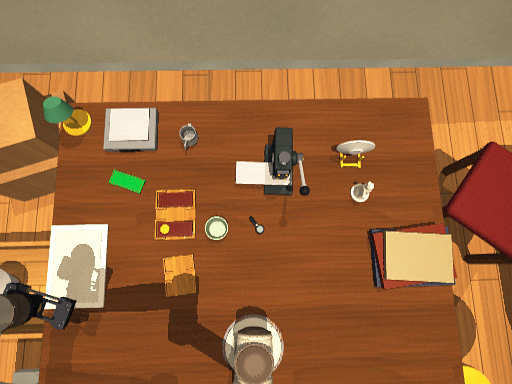

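View pics/side0.png

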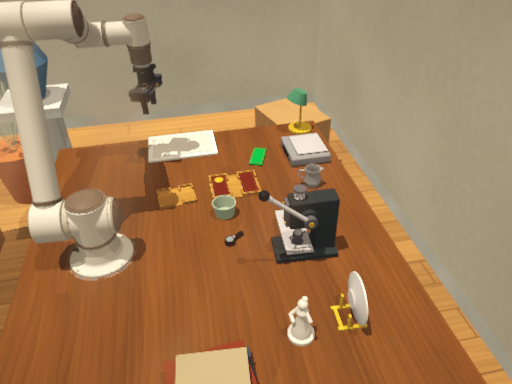

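The top view shows three things that could be the case:
- The red plain case at (175,200), in the tray's far pocket.
- The red case at (175,228), with a gilt seal at (165,229).
- A green case at (127,181).

The tray meant is at (175,214), because the one at (179,275) is smaller. The press is at (280,165), with its ball at (305,190). The plain red case at (175,200) fits the description. I'll confirm that in one enlarged composite.

```bash
cat > b.py <<'E'
from h import *
np.set_printoptions(precision=4,suppress=True)
print(np.array(eyes.get_calibration("wrist")["T_tool_cam"]), np.array(eyes.get_calibration("wrist")["camera_matrix"]))
a=cv2.imread("pics/side0.png");b=cv2.imread("pics/top0.png");w=cv2.imread("pics/wrist0.png")
f=lambda im,x,y,ww,hh:cv2.resize(im[y:y+hh,x:x+ww],(400,300),interpolation=cv2.INTER_CUBIC)
cv2.imwrite("pics/crop.png",np.vstack([np.hstack([f(b,145,175,80,60),f(b,230,120,100,75)]),np.hstack([f(a,240,175,112,84),f(a,90,40,100,75)])]))
obs=[]
for n in ["side","top"]:
    eyes.capture(n)
    for k in ["lever_ball","case_unsealed"]:
      for d in eyes.outline_of(n,k)[:3]:
        m=d["mask"].astype(np.uint8);y,x=np.nonzero(m);print(n,k,round(d["conf"],2),m.sum(),x.min(),x.max(),y.min(),y.max(),cv2.minAreaRect(np.c_[x,y].astype(np.float32)))
E
python3 b.py
```

```text
[[-0.0009 -0.9645 -0.2642  0.0745]
 [ 1.     -0.0012  0.001  -0.0002]
 [-0.0013 -0.2642  0.9645  0.0195]
 [ 0.      0.      0.      1.    ]] [[267.349    0.     256.1204]
 [  0.     267.349  190.0934]
 [  0.       0.       1.    ]]
side lever_ball 0.69 403 259 316 191 228 ((287.6692199707031, 210.1219024658203), (64.93807983398438, 12.585628509521484), 28.00917625427246)
side lever_ball 0.19 285 212 228 176 195 ((219.8235321044922, 185.7058868408203), (19.95760154724121, 14.9682035446167), 77.47119140625)
side case_unsealed 0.53 236 249 266 148 165 ((257.79998779296875, 157.10000610351562), (12.965337753295898, 19.922346115112305), 18.434947967529297)
top lever_ball 0.59 197 297 308 153 195 ((302.2900390625, 173.97000122070312), (42.39444351196289, 8.266231536865234), 84.0938491821289)
top case_unsealed 0.85 495 159 192 192 207 ((175.50283813476562, 199.56509399414062), (14.464595794677734, 33.533538818359375), 87.51044464111328)
```

View pics/crop.png

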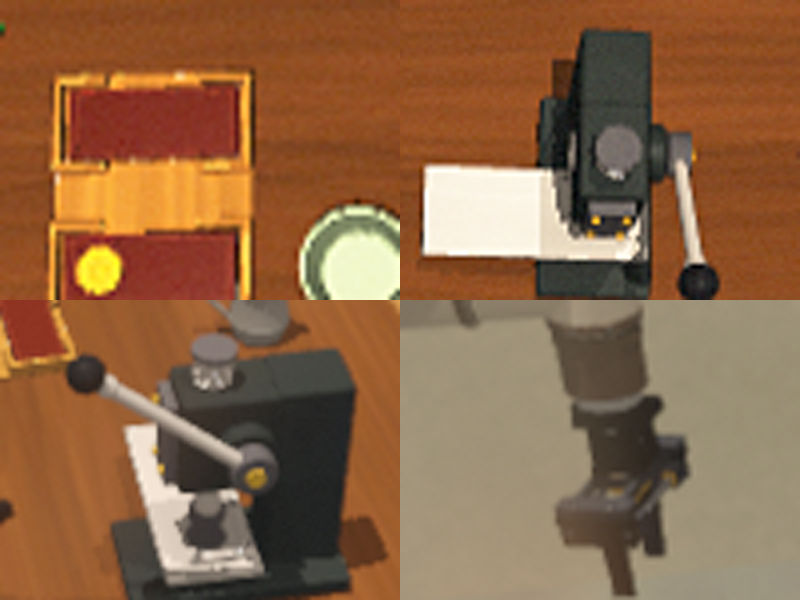

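The crop confirms it: the upper case (tile centre 155,122) is plain red leather, and the lower one has the gilt seal (100,268). The press's feed table runs left, towards +y, and turns by about -3°. The lever ball is at the right front (698,282 in the tile). I'll turn the tool so the camera faces away from the press, then fly over to the tray.

Call:
{"fn": "jog_arm", "kwargs": {
  "increments": [
    [0,0,0,-1],
    [0,0,0,-1],
    [0,0,0,-1],
    [0,0,0,-1],
    [0,0,0,-1],
    [0,0,0,-1],
    [0,0,0,-1],
    [0,0,0,-1],
    [0,0,0,-1],
    [0,0,0,-1]
  ],
  "grip": 87
}}

```text
time_s: 2.65
tcp_pos: [0.1929, 0.5945, 0.4047]
ee_rot: [[0.883, 0.47, 0.0], [0.47, -0.883, -0.0], [0.0, 0.0, -1.0]]
wrist_force: [-0.4, 0.2, 0.5]
gripper_width: 0.998
gripper_force: 0.0
```

Call:
{"fn": "jog_arm", "kwargs": {
  "increments": [
    [0,0,0,-1],
    [0,0,0,-1],
    [0,0,0,-1],
    [0,0,0,-1],
    [0,0,0,-1],
    [0,0,0,-1],
    [0,0,0,-1],
    [0,0,0,-1],
    [0,0,0,-1],
    [0,0,0,-1]
  ]
}}

```text
time_s: 3.65
tcp_pos: [0.1929, 0.5945, 0.4047]
ee_rot: [[0.278, 0.961, -0.0], [0.961, -0.278, -0.0], [-0.0, 0.0, -1.0]]
wrist_force: [-0.2, 0.1, 0.6]
gripper_width: 1.003
gripper_force: 0.0
```

Call:
{"fn": "jog_arm", "kwargs": {
  "increments": [
    [0,0,0,-1],
    [0,0,0,-1],
    [0,0,0,-0.9],
    [-0.8,1,0.13,0],
    [-0.8,1,0.13,0],
    [-0.8,1,0.13,0],
    [-0.8,1,0.13,0],
    [-0.8,1,0.13,0],
    [-0.8,1,0.13,0],
    [-0.8,1,0.13,0]
  ]
}}

```text
time_s: 4.65
tcp_pos: [0.3275, 0.4745, 0.3866]
ee_rot: [[0.052, 0.999, 0.0], [0.999, -0.052, 0.0], [0.0, 0.0, -1.0]]
wrist_force: [0.3, 0.0, 0.1]
gripper_width: 1.0
gripper_force: 0.0
```

Call:
{"fn": "jog_arm", "kwargs": {
  "increments": [
    [-0.8,1,0.13,0],
    [-0.8,1,0.13,0],
    [-0.8,1,0.13,0],
    [-0.8,1,0.13,0],
    [-0.8,1,0.13,0],
    [-0.8,1,0.13,0],
    [-0.8,1,0.13,0],
    [-0.8,1,0.13,0],
    [-0.8,1,0.13,0],
    [-0.8,0.6,0.13,0]
  ]
}}

```text
time_s: 5.65
tcp_pos: [0.5113, 0.3046, 0.3604]
ee_rot: [[0.053, 0.999, 0.0], [0.999, -0.053, 0.0], [0.0, 0.0, -1.0]]
wrist_force: [0.4, 0.2, -0.2]
gripper_width: 0.998
gripper_force: 0.0
```

```bash
cat > c.py <<'E'
from h import *
import sys
np.set_printoptions(precision=4,suppress=True)
tag=sys.argv[1]; names=sys.argv[2].split(",")
s=sense();c=cal("wrist");im=eyes.capture("wrist");cv2.imwrite(f"pics/{tag}.png",im)
np.savez(f"pics/{tag}.npz",K=c[0],R=c[1],t=c[2])
R=s["ee_rot"];print(s["time_s"],s["tcp_pos"],"ang",np.degrees(np.arctan2(R[1,0],R[0,0])),"j",s["joints"],"F",s["wrist_force"],s["gripper_width"],s["gripper_force"])
for k in names:
    if not k: continue
    z={"case_unsealed":.015,"case_sealed":.015,"tray":.017}.get(k,.05)
    for d in eyes.spot_in("wrist",k)[:2]: print(k,round(d["conf"],2),np.array(d["centre"]),proj(c,d["centre"]).round(0))
    for d in eyes.outline_of("wrist",k)[:2]:
        y,x=np.nonzero(d["mask"])
        P=np.array([atz(c,q,z)[:2] for q in np.c_[x,y]]).astype(np.float32)*1000
        print("  mask",round(d["conf"],2),len(x),cv2.minAreaRect(P))
E
python3 c.py w1 case_unsealed,case_sealed,tray,lever_ball,ram,press,loupe
```

```text
5.65 [0.5113 0.3046 0.3604] ang 86.95188202978633 j [ 46.3648  21.1133  -7.651    0.0178 -61.2176 130.5785] F [ 0.3735  0.2448 -0.1972] 0.9980735909847539 0.0
case_unsealed 0.65 [0.5352 0.2847 0.0154] [274. 191.]
case_unsealed 0.59 [0.6102 0.4558 0.0062] [335.  38.]
  mask 0.89 4423 ((540.99951171875, 281.3518981933594), (57.89146041870117, 131.36306762695312), 1.0615088939666748)
  mask 0.63 4413 ((608.859619140625, 453.0685119628906), (95.41734313964844, 55.7850456237793), 69.21153259277344)
case_sealed 0.67 [0.431  0.2998 0.0149] [191. 183.]
case_sealed 0.49 [0.6524 0.0218 0.0405] [364. 369.]
  mask 0.9 3910 ((429.38433837890625, 283.5596618652344), (128.2574920654297, 57.05063247680664), 89.65837097167969)
tray 0.9 [0.4857 0.3012 0.006 ] [235. 178.]
tray 0.67 [0.2618 0.29   0.0014] [ 67. 195.]
  mask 0.7 6863 ((485.22021484375, 286.4194641113281), (143.34613037109375, 188.0040283203125), 89.41474151611328)
  mask 0.57 4963 ((264.25555419921875, 270.1141357421875), (145.16336059570312, 100.4506607055664), 5.3554863929748535)
  mask 0.33 4407 ((538.1590576171875, 291.93310546875), (116.56974792480469, 51.06993865966797), 89.68389892578125)
ram 0.67 [0.6514 0.022  0.0393] [363. 368.]
  mask 0.79 307 ((646.91015625, 34.000404357910156), (34.995018005371094, 23.049169540405273), 86.94528198242188)
```

View pics/w1.png

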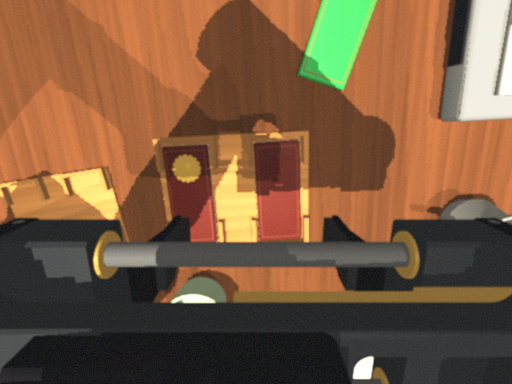

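The wrist view shows the plain case at about (278,190), the sealed one at (190,190), and green at (338,42). I'll refine the case, press and ball positions from colour segmentation in several views.

```bash
cat > d.py <<'E'
from h import *
np.set_printoptions(precision=4,suppress=True)
def seg(im,lo,hi,roi):
    h=cv2.cvtColor(im,cv2.COLOR_BGR2HSV);m=np.zeros(im.shape[:2],np.uint8);x0,x1,y0,y1=roi
    m[y0:y1,x0:x1]=cv2.inRange(h,lo,hi)[y0:y1,x0:x1]
    n,l,st,ce=cv2.connectedComponentsWithStats(m);k=1+np.argmax(st[1:,4]);return np.argwhere(l==k)[:,::-1],ce[k]
d=np.load("pics/w1.npz");cw=(d["K"],d["R"],d["t"]);w=cv2.imread("pics/w1.png")
ct,cs=cal("top"),cal("side");T=cv2.imread("pics/top0.png");S=cv2.imread("pics/side0.png")
print(w[160,280],w[200,285],T[199,175],T[173,250],S[240,290],T[190,305],S[196,264])
def hsvp(im,x,y): return cv2.cvtColor(im[y:y+1,x:x+1],cv2.COLOR_BGR2HSV)[0,0]
print(hsvp(w,280,160),hsvp(w,280,136),hsvp(T,175,199),hsvp(T,245,173))
for nm,im,c,roi in [("wrist",w,cw,(245,312,125,240)),("top",T,ct,(155,198,188,213))]:
    # dark red: hue<6 or>170 
    h=cv2.cvtColor(im,cv2.COLOR_BGR2HSV);m=(((h[...,0]<5)|(h[...,0]>172))&(h[...,1]>120)).astype(np.uint8)
    mm=np.zeros_like(m);x0,x1,y0,y1=roi;mm[y0:y1,x0:x1]=m[y0:y1,x0:x1]
    n,l,st,ce=cv2.connectedComponentsWithStats(mm);k=1+np.argmax(st[1:,4]);p=np.argwhere(l==k)[:,::-1]
    P=np.array([atz(c,q,.015)[:2] for q in p],np.float32)*1000
    print(nm,st[k],cv2.minAreaRect(P),P.mean(0),P.min(0),P.max(0))
# feed table white in top
p,ce=seg(T,(0,0,150),(180,70,255),(230,272,150,200))
P=np.array([atz(ct,q,.04)[:2] for q in p],np.float32)*1000
print("table",len(p),P.min(0),P.max(0))
X=p[:,0]
up=[];lo=[]
for u in range(X.min()+2,266):
    col=p[X==u,1]
    if len(col)>5: up.append(atz(ct,(u,col.min()-.5),.04)[:2]);lo.append(atz(ct,(u,col.max()+.5),.04)[:2])
for e in (up,lo):
    e=np.array(e)*1000;f=np.polyfit(e[:,1],e[:,0],1);print("edge slope deg",np.degrees(np.arctan(f[0])),"x at y=0",f[1],len(e))
# ball
b1,c1=seg(T,(0,0,0),(180,255,75),(296,314,183,199));b2,c2=seg(S,(0,0,0),(180,255,75),(256,273,188,204))
for b in(b1,b2):print(len(b),cv2.minEnclosingCircle(b.astype(np.float32)))
uv=[cv2.minEnclosingCircle(b.astype(np.float32))[0] for b in (b1,b2)]
B=tri([(ct,uv[0]),(cs,uv[1])]);print("ball",B,proj(ct,B),proj(cs,B))
E
python3 d.py
```

```text
[ 44  51 107] [ 64  78 190] [ 38  54 138] [226 243 251] [147 161 175] [59 64 65] [47 49 57]
[  3 150 107] [ 18 154 252] [  5 185 138] [ 20  24 250]
wrist [ 255  141   45   95 2969] ((539.9437866210938, 284.0405578613281), (52.39628601074219, 122.53397369384766), 0.1990385800600052) [539.7769 286.8162] [513.5863 222.8132] [566.0557 345.3826]
top [159 193  34  14 321] ((536.1156616210938, 282.0033264160156), (50.6556510925293, 125.51274871826172), 0.5551573038101196) [536.2914 282.7225] [510.4084 219.0108] [560.944  344.9678]
table 764 [582.113  -83.6934] [675.0413  49.9756]
edge slope deg 2.959406473043626 x at y=0 672.6860810958909 28
edge slope deg 1.9995651371528025 x at y=0 585.5821194470507 28
78 ((304.0, 190.125), 5.076085090637207)
85 ((263.5, 195.5), 5.147915363311768)
ball [ 0.5076 -0.1663  0.2815] [304.0037 189.9747] [263.3378 195.5454]
```

The measurements agree with the given sizes:
- **Ball:** (0.508, -0.166, 0.2815), against a given height of 281 mm.
- **Table width:** 87 mm.
- **Seat:** about (0.628, -0.076), yaw about -2.5°.
- **Case:** (0.538, 0.283), yaw about 0.

I'll grasp it 18 mm towards +y of its centre.

Call:
{"fn": "jog_arm", "kwargs": {
  "increments": [
    [-0.18,0.7,0.8,-0.65],
    [0,0.65,1,0],
    [0,0,1,0],
    [0,0,1,0],
    [0,0,1,0],
    [0,0,1,0],
    [0,0,0.9,0],
    [0,0,0.8,0],
    [0,0,0.5,0],
    [0,0,0.3,0]
  ]
}}

```text
time_s: 7.4
tcp_pos: [0.5369, 0.301, 0.1937]
ee_rot: [[0.001, 1.0, -0.001], [1.0, -0.001, -0.001], [-0.001, -0.001, -1.0]]
wrist_force: [-0.4, -0.1, 1.0]
gripper_width: 0.996
gripper_force: 0.0
```

```bash
python3 c.py w2 case_unsealed
```

```text
7.4 [0.5369 0.301  0.1937] ang 89.96651344603936 j [ 44.3266  33.5587 -14.4353   0.0007 -42.0703 135.6394] F [-0.4071 -0.0996  0.9654] 0.9964632268458704 0.0
case_unsealed 0.97 [0.6001 0.4188 0.0041] [364.  31.]
case_unsealed 0.55 [0.5364 0.3176 0.013 ] [252. 206.]
  mask 0.9 5418 ((597.1558837890625, 422.917236328125), (34.089622497558594, 54.96123504638672), 70.57537078857422)
  mask 0.57 9379 ((540.5709838867188, 297.7643737792969), (55.46406173706055, 99.8622817993164), 0.42724931240081787)
```

View pics/w2.png

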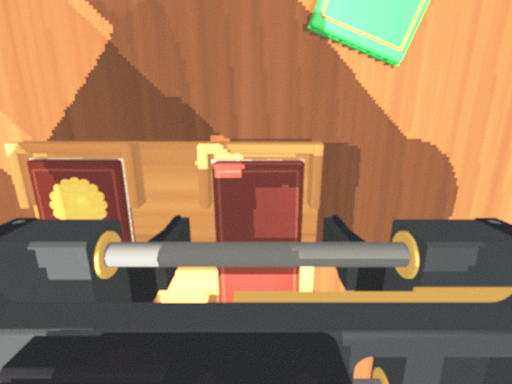

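The fingers straddle the plain case (214–304 px wide), and the sealed case stays to the left. I'll go down 4 mm more and close.

Call:
{"fn": "jog_arm", "kwargs": {
  "increments": [
    [0,0,0.18,0],
    [0,0,0,0]
  ]
}}

```text
time_s: 7.75
tcp_pos: [0.537, 0.3011, 0.1913]
ee_rot: [[0.001, 1.0, 0.0], [1.0, -0.001, 0.001], [0.001, 0.0, -1.0]]
wrist_force: [-0.7, 0.0, -0.4]
gripper_width: 1.002
gripper_force: 0.0
```

Call:
{"fn": "jog_arm", "kwargs": {
  "increments": [
    [0,0,0,0],
    [0,0,0,0],
    [0,0,0,0],
    [0,0,0,0],
    [0,0,0,0],
    [0,0,0,0]
  ],
  "grip": 45
}}

```text
time_s: 8.35
tcp_pos: [0.537, 0.3011, 0.191]
ee_rot: [[0.001, 1.0, 0.0], [1.0, -0.001, 0.0], [0.0, 0.0, -1.0]]
wrist_force: [0.2, -0.1, 0.1]
gripper_width: 0.634
gripper_force: 30.0
```

Call:
{"fn": "jog_arm", "kwargs": {
  "increments": [
    [0,0,-0.6,0],
    [0,0,-1,0],
    [0,0,-1,0],
    [0,0,-1,0],
    [-0.5,0.15,-0.9,0],
    [-1,0.3,0,0],
    [-1,0.3,0,0],
    [-1,0.3,0,0],
    [-1,0.3,0,0],
    [-1,0.3,0,0]
  ]
}}

```text
time_s: 9.35
tcp_pos: [0.5698, 0.1902, 0.2818]
ee_rot: [[0.0, 1.0, 0.0], [1.0, -0.0, 0.0], [0.0, 0.0, -1.0]]
wrist_force: [-0.5, -0.7, -1.0]
gripper_width: 0.636
gripper_force: 30.0
```

Call:
{"fn": "jog_arm", "kwargs": {
  "increments": [
    [-1,0.3,0,0],
    [-1,0.3,0,0],
    [-1,0.3,0,0],
    [-1,0.3,0,0],
    [-1,0.3,0,0],
    [-1,0.3,0,0],
    [-1,0.3,0,0],
    [-1,0.3,0,0],
    [-1,0.3,0,0],
    [-0.45,0.17,0,0.55]
  ]
}}

```text
time_s: 10.35
tcp_pos: [0.6272, 0.0005, 0.2816]
ee_rot: [[0.048, 0.999, 0.0], [0.999, -0.048, -0.0], [-0.0, 0.0, -1.0]]
wrist_force: [0.7, 0.2, -0.6]
gripper_width: 0.638
gripper_force: 30.0
```

```bash
python3 c.py w3 "" ; cat > e.py <<'E'
from h import *
import sys
tag=sys.argv[1]
a=eyes.capture("side");b=eyes.capture("top")
cv2.imwrite(f"pics/{tag}s.png",a);cv2.imwrite(f"pics/{tag}t.png",b)
f=lambda im,x,y,w,h:cv2.resize(im[y:y+h,x:x+w],(400,int(400*h/w)),interpolation=cv2.INTER_CUBIC)
cv2.imwrite(f"pics/{tag}.png",np.hstack([f(a,235,160,110,100),f(b,225,120,110,100)]))
E
python3 e.py p1
```

```text
10.35 [0.6272 0.0005 0.2816] ang 87.2279804338273 j [ 14.8083  28.3468  -8.3302   0.0016 -53.323  162.4187] F [ 0.6921  0.217  -0.6408] 0.6379584995123896 29.975616931915283
```

View pics/p1.png

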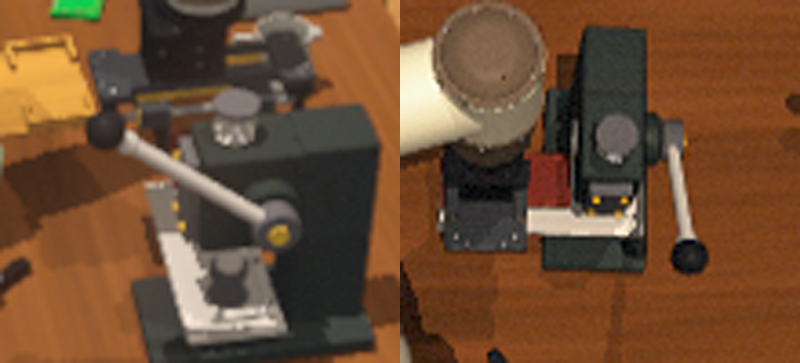

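The hover over the outer feed table is clear of the head, with the case seen at (548,180) beside the head. Going down onto the table.

Call:
{"fn": "jog_arm", "kwargs": {
  "increments": [
    [0,0,0.8,0],
    [0,0,0.8,0],
    [0,0,0.6,0],
    [0,0,0.3,0],
    [0,0,0.15,0],
    [0,0,0,0]
  ]
}}

```text
time_s: 11.1
tcp_pos: [0.6272, 0.0023, 0.2279]
ee_rot: [[0.044, 0.999, -0.0], [0.999, -0.044, -0.0], [-0.0, -0.0, -1.0]]
wrist_force: [0.0, 0.9, -0.6]
gripper_width: 0.636
gripper_force: 30.0
```

```bash
python3 c.py w4 case_unsealed; python3 e.py p2
```

```text
11.1 [0.6272 0.0023 0.2279] ang 87.47063174181177 j [ 14.9709  31.893  -11.188    0.0055 -46.9327 162.496 ] F [ 0.0402  0.8979 -0.635 ] 0.6359823465652275 29.97770994901657
case_unsealed 0.65 [0.6247 0.017  0.0512] [247. 211.]
  mask 0.75 9193 ((628.943603515625, -12.155017852783203), (110.25924682617188, 68.52598571777344), 88.1501693725586)
```

View pics/p2.png

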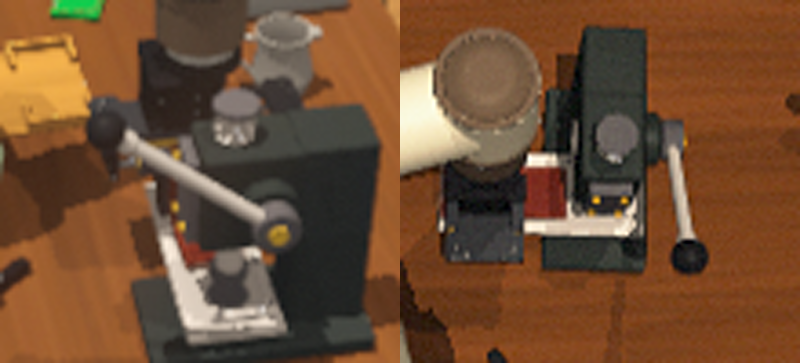

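Next: lower 1.5 mm, slide in 20 mm, then feel for the fence.

Call:
{"fn": "jog_arm", "kwargs": {
  "increments": [
    [0,0,0.08,0],
    [-0.25,0,0,0],
    [-0.25,0,0,0],
    [-0.25,0,0,0],
    [-0.25,0,0,0],
    [0,0,0,0]
  ]
}}

```text
time_s: 11.95
tcp_pos: [0.6262, -0.0188, 0.2263]
ee_rot: [[0.046, 0.999, -0.0], [0.999, -0.046, -0.0], [-0.0, -0.0, -1.0]]
wrist_force: [0.2, 0.5, -1.2]
gripper_width: 0.641
gripper_force: 30.0
```

Call:
{"fn": "jog_arm", "kwargs": {
  "increments": [
    [0,0.05,0,0],
    [0,0.05,0,0],
    [0,0,0,0]
  ]
}}

```text
time_s: 12.25
tcp_pos: [0.6285, -0.0179, 0.2264]
ee_rot: [[0.044, 0.999, 0.0], [0.999, -0.044, 0.0], [0.0, 0.0, -1.0]]
wrist_force: [0.3, -0.6, -0.9]
gripper_width: 0.637
gripper_force: 30.0
```

Call:
{"fn": "jog_arm", "kwargs": {
  "increments": [
    [0,0.05,0,0],
    [0,0,0,0]
  ]
}}

```text
time_s: 12.45
tcp_pos: [0.6294, -0.018, 0.2264]
ee_rot: [[0.044, 0.999, 0.0], [0.999, -0.044, -0.0], [0.0, 0.0, -1.0]]
wrist_force: [0.5, 0.4, -1.0]
gripper_width: 0.636
gripper_force: 30.0
```

Call:
{"fn": "jog_arm", "kwargs": {
  "increments": [
    [0,0.05,0,0],
    [0,0,0,0]
  ]
}}

```text
time_s: 12.65
tcp_pos: [0.6304, -0.0181, 0.2264]
ee_rot: [[0.045, 0.999, 0.0], [0.999, -0.045, 0.0], [0.0, 0.0, -1.0]]
wrist_force: [0.3, -0.9, 0.0]
gripper_width: 0.64
gripper_force: 30.0
```

Call:
{"fn": "jog_arm", "kwargs": {
  "increments": [
    [0,0.05,0.03,0],
    [0,0,0,0]
  ]
}}

```text
time_s: 12.85
tcp_pos: [0.6309, -0.0181, 0.226]
ee_rot: [[0.045, 0.999, -0.001], [0.999, -0.045, 0.0], [-0.0, -0.001, -1.0]]
wrist_force: [-3.2, 0.5, 3.5]
gripper_width: 0.637
gripper_force: 30.0
```

Call:
{"fn": "jog_arm", "kwargs": {
  "increments": [
    [0,0.05,0,0],
    [0,0,0,0]
  ]
}}

```text
time_s: 13.05
tcp_pos: [0.6313, -0.0182, 0.2261]
ee_rot: [[0.045, 0.999, -0.003], [0.999, -0.045, 0.0], [-0.0, -0.003, -1.0]]
wrist_force: [-4.7, 1.6, 4.8]
gripper_width: 0.639
gripper_force: 30.0
```

Call:
{"fn": "jog_arm", "kwargs": {
  "increments": [
    [0,0.05,0,0],
    [0,0,0,0]
  ]
}}

```text
time_s: 13.25
tcp_pos: [0.6318, -0.0182, 0.2261]
ee_rot: [[0.046, 0.999, -0.005], [0.999, -0.046, -0.0], [-0.0, -0.005, -1.0]]
wrist_force: [-6.8, 1.9, 7.1]
gripper_width: 0.641
gripper_force: 29.9
```

The fence is reached at x≈0.631, as expected. I'll ease off slightly and slide in another 20 mm while still gripping.

Call:
{"fn": "jog_arm", "kwargs": {
  "increments": [
    [0,-0.08,-0.03,0],
    [-0.25,0,0,0],
    [-0.25,0,0,0],
    [-0.25,0,0,0],
    [-0.25,0,0,0],
    [0,0,0,0]
  ]
}}

```text
time_s: 13.85
tcp_pos: [0.6301, -0.0386, 0.2261]
ee_rot: [[0.046, 0.999, -0.002], [0.999, -0.046, 0.0], [0.0, -0.002, -1.0]]
wrist_force: [-4.2, 2.8, 1.7]
gripper_width: 0.637
gripper_force: 29.9
```

Call:
{"fn": "jog_arm", "kwargs": {
  "increments": [
    [0,0,0,0],
    [0,0,0,0],
    [0,0,0,0],
    [0,0,0,0]
  ],
  "grip": 80
}}

```text
time_s: 14.25
tcp_pos: [0.6311, -0.0383, 0.2264]
ee_rot: [[0.044, 0.999, 0.001], [0.999, -0.044, -0.0], [-0.0, 0.001, -1.0]]
wrist_force: [-0.5, 0.5, 0.1]
gripper_width: 0.885
gripper_force: 0.0
```

```bash
python3 c.py w5 case_unsealed; python3 e.py p3
```

```text
14.25 [ 0.6311 -0.0383  0.2264] ang 87.45978850863085 j [ 11.1704  32.3832 -10.5028   0.0229 -47.0575 166.2737] F [-0.4969  0.5286  0.0902] 0.8848780515419988 0.0
  mask 0.63 8989 ((631.5875244140625, -52.77970886230469), (108.8752670288086, 67.79804229736328), 87.5293197631836)
```

Released. I'll slip the open fingers outward 33 mm, regrip at the outer end and push home.

Call:
{"fn": "jog_arm", "kwargs": {
  "increments": [
    [0.4,0,-0.02,0],
    [0.6,0,0,0],
    [0.4,0,0,0],
    [0.25,0,0,0],
    [0,0,0,0]
  ]
}}

```text
time_s: 15.0
tcp_pos: [0.6323, -0.0041, 0.2267]
ee_rot: [[0.043, 0.999, 0.0], [0.999, -0.043, 0.0], [0.0, 0.0, -1.0]]
wrist_force: [0.2, -0.8, 0.3]
gripper_width: 0.914
gripper_force: 0.0
```

Call:
{"fn": "jog_arm", "kwargs": {
  "increments": [
    [0,0,0,0],
    [0,0,0,0],
    [0,0,0,0],
    [0,0,0,0],
    [0,0,0,0]
  ],
  "grip": 45
}}

```text
time_s: 15.5
tcp_pos: [0.6322, -0.0055, 0.2267]
ee_rot: [[0.045, 0.999, -0.0], [0.999, -0.045, -0.0], [-0.0, -0.0, -1.0]]
wrist_force: [0.6, -0.8, -0.4]
gripper_width: 0.635
gripper_force: 30.0
```

Call:
{"fn": "jog_arm", "kwargs": {
  "increments": [
    [-0.25,0,0,0],
    [-0.25,0,0,0],
    [-0.2,0,0,0],
    [-0.1,0,0,0],
    [0,0,0,0]
  ]
}}

```text
time_s: 16.0
tcp_pos: [0.6315, -0.0218, 0.2267]
ee_rot: [[0.045, 0.999, -0.0], [0.999, -0.045, -0.0], [-0.0, -0.0, -1.0]]
wrist_force: [-0.1, -1.1, 0.6]
gripper_width: 0.635
gripper_force: 30.0
```

Call:
{"fn": "jog_arm", "kwargs": {
  "increments": [
    [-0.1,0,0,0],
    [0,0,0,0]
  ]
}}

```text
time_s: 16.2
tcp_pos: [0.6314, -0.0234, 0.2268]
ee_rot: [[0.045, 0.999, -0.0], [0.999, -0.045, -0.0], [-0.0, -0.0, -1.0]]
wrist_force: [-0.0, -0.0, 0.6]
gripper_width: 0.636
gripper_force: 30.0
```

Call:
{"fn": "jog_arm", "kwargs": {
  "increments": [
    [-0.05,0,0,0],
    [0,0,0,0]
  ]
}}

```text
time_s: 16.4
tcp_pos: [0.6313, -0.0242, 0.2267]
ee_rot: [[0.045, 0.999, -0.0], [0.999, -0.045, 0.0], [0.0, -0.0, -1.0]]
wrist_force: [-0.2, -0.0, 0.3]
gripper_width: 0.635
gripper_force: 30.0
```

Call:
{"fn": "jog_arm", "kwargs": {
  "increments": [
    [-0.05,0,0,0],
    [0,0,0,0]
  ]
}}

```text
time_s: 16.6
tcp_pos: [0.6313, -0.0252, 0.2267]
ee_rot: [[0.045, 0.999, -0.0], [0.999, -0.045, 0.0], [0.0, -0.0, -1.0]]
wrist_force: [-0.7, 0.7, 0.3]
gripper_width: 0.638
gripper_force: 30.0
```

Call:
{"fn": "jog_arm", "kwargs": {
  "increments": [
    [-0.05,0,0,0],
    [0,0,0,0]
  ]
}}

```text
time_s: 16.8
tcp_pos: [0.6313, -0.0255, 0.2268]
ee_rot: [[0.045, 0.999, 0.001], [0.999, -0.045, 0.001], [0.001, 0.001, -1.0]]
wrist_force: [0.2, 4.5, 0.8]
gripper_width: 0.637
gripper_force: 30.0
```

Call:
{"fn": "jog_arm", "kwargs": {
  "increments": [
    [-0.04,0.05,0.02,0],
    [0,0,0,0]
  ]
}}

```text
time_s: 17.0
tcp_pos: [0.6319, -0.0258, 0.2267]
ee_rot: [[0.046, 0.999, -0.001], [0.999, -0.046, 0.002], [0.002, -0.001, -1.0]]
wrist_force: [-4.2, 8.4, 5.0]
gripper_width: 0.64
gripper_force: 30.0
```

Call:
{"fn": "jog_arm", "kwargs": {
  "increments": [
    [0,0.06,0,0],
    [0,0,0,0]
  ]
}}

```text
time_s: 17.2
tcp_pos: [0.6324, -0.0258, 0.2267]
ee_rot: [[0.046, 0.999, -0.003], [0.999, -0.046, 0.002], [0.002, -0.003, -1.0]]
wrist_force: [-6.0, 8.4, 5.8]
gripper_width: 0.637
gripper_force: 30.1
```

Both gauges are felt. I'll relax, open, and lift clear outward.

Call:
{"fn": "jog_arm", "kwargs": {
  "increments": [
    [0.03,-0.06,-0.02,0],
    [0,0,0,0]
  ]
}}

```text
time_s: 17.4
tcp_pos: [0.6318, -0.0256, 0.2267]
ee_rot: [[0.045, 0.999, -0.001], [0.999, -0.045, 0.001], [0.001, -0.001, -1.0]]
wrist_force: [-2.8, 5.8, 1.1]
gripper_width: 0.63
gripper_force: 30.0
```

Call:
{"fn": "jog_arm", "kwargs": {
  "increments": [
    [0,0,0,0],
    [0,0,0,0],
    [0,0,0,0],
    [0,0,-0.3,0],
    [0,0,-1,0],
    [0,0,-1,0],
    [0,0,-1,0],
    [0,0,-1,0],
    [0,0,-1,0],
    [0,0,-1,0]
  ],
  "grip": 75
}}

```text
time_s: 18.4
tcp_pos: [0.6322, -0.0268, 0.3542]
ee_rot: [[0.045, 0.999, 0.001], [0.999, -0.045, -0.0], [-0.0, 0.001, -1.0]]
wrist_force: [0.7, -0.1, 0.3]
gripper_width: 0.857
gripper_force: 0.0
```

```bash
python3 c.py w6 case_unsealed; python3 e.py p4; python3 - <<'E'
import cv2,numpy as np
w=cv2.imread("pics/w6.png");p=cv2.imread("pics/p4.png")
cv2.imwrite("pics/v6.png",np.vstack([p,np.hstack([cv2.resize(w,(320,240)),np.zeros((240,480,3),np.uint8)])])[:600])
E
```

```text
18.4 [ 0.6322 -0.0268  0.3542] ang 87.43689572530252 j [ 12.2073  24.9069  -2.5659   0.0217 -62.4937 165.2196] F [ 0.7031 -0.0606  0.2583] 0.8572807396119478 0.0
case_unsealed 0.74 [ 0.6392 -0.0656  0.038 ] [262. 213.]
case_unsealed 0.71 [ 0.6293 -0.0504  0.0524] [252. 205.]
  mask 0.96 3514 ((632.1588134765625, -65.91902923583984), (95.93095397949219, 62.55630874633789), 86.40579223632812)
```

View pics/v6.png

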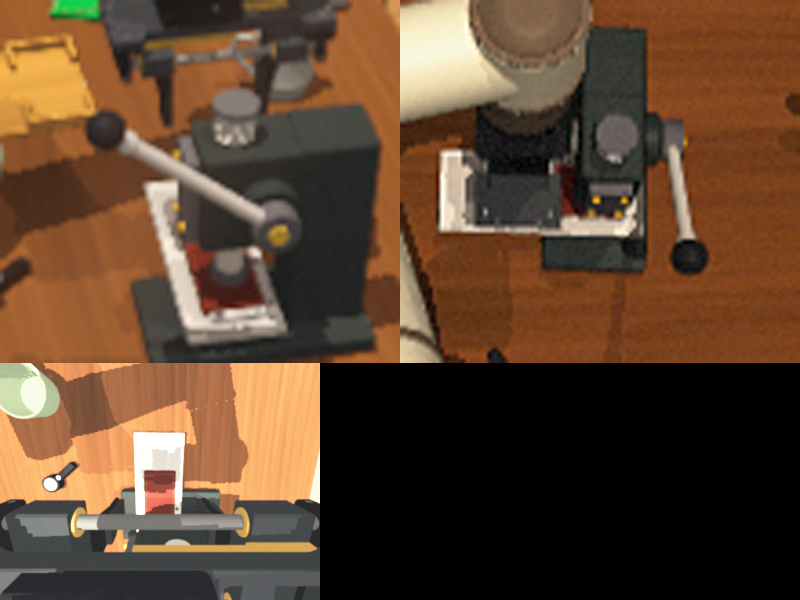

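The view shows the case at the end stop, with red under the head at (230,275) in the side tile and the bare table outboard of it. Both gauges were also felt through the force. Next is the lever: rise, turn a quarter, and go above the ball.

Call:
{"fn": "jog_arm", "kwargs": {
  "increments": [
    [0,0,-1,0],
    [0,0,-1,0],
    [0,0,-1,0.5],
    [0,0,-1,1],
    [0,0,-1,1],
    [0,0,-1,1],
    [0,0,-1,1],
    [0,0,-1,1],
    [0,0,-0.8,1],
    [0,0,0,1]
  ],
  "grip": 60
}}

```text
time_s: 19.65
tcp_pos: [0.6325, -0.0266, 0.5302]
ee_rot: [[0.604, 0.797, 0.003], [0.797, -0.604, -0.0], [0.001, 0.002, -1.0]]
wrist_force: [0.7, 0.2, -0.1]
gripper_width: 0.69
gripper_force: 0.0
```

Call:
{"fn": "jog_arm", "kwargs": {
  "increments": [
    [0,0,0,1],
    [0,0,0,1],
    [0,0,0,1],
    [0,0,0,1],
    [0,0,0,1],
    [0,0,0,1],
    [0,0,0,1],
    [0,0,0,1],
    [0,0,0,1],
    [0,0,0,1]
  ]
}}

```text
time_s: 20.65
tcp_pos: [0.6325, -0.0264, 0.527]
ee_rot: [[0.992, 0.123, -0.003], [0.123, -0.992, -0.0], [-0.003, -0.0, -1.0]]
wrist_force: [1.1, -0.4, -0.2]
gripper_width: 0.685
gripper_force: 0.0
```

Call:
{"fn": "jog_arm", "kwargs": {
  "increments": [
    [0,0,0,1],
    [0,0,0,1],
    [-0.5,0.6,0,0.1],
    [-0.9,1,0,0],
    [-0.9,1,0,0],
    [-0.9,1,0,0],
    [-0.9,1,0,0],
    [-0.9,1,0,0],
    [-0.9,1,0,0],
    [0,0.65,0,0]
  ]
}}

```text
time_s: 21.65
tcp_pos: [0.5058, -0.168, 0.529]
ee_rot: [[0.999, -0.042, -0.0], [-0.042, -0.999, 0.0], [-0.0, -0.0, -1.0]]
wrist_force: [0.6, 0.1, 1.5]
gripper_width: 0.69
gripper_force: 0.0
```

```bash
cat > g.py <<'E'
from h import *
np.set_printoptions(precision=4,suppress=True)
s=sense();R=s["ee_rot"];print(s["time_s"],s["tcp_pos"],np.degrees(np.arctan2(R[1,0],R[0,0])),s["joints"])
obs=[]
for n in ["top","side","wrist"]:
    c=cal(n);im=eyes.capture(n);cv2.imwrite(f"pics/g{n}.png",im);u=proj(c,[.508,-.167,.2815]);print(n,u)
    obs.append((n,c,im,u))
    for d in eyes.spot_in(n,"lever_ball")[:2]: print(d["conf"],np.array(d["centre"]))
im=np.hstack([cv2.resize(o[2],(400,300)) for o in obs[1:]])
cv2.imwrite("pics/g.png",im)
E
python3 g.py
```

```text
21.65 [ 0.5058 -0.168   0.529 ] -2.397578812091645 [ -0.9259   9.342    0.518   -0.0018 -81.2041  88.5286]
top [304.2254 189.833 ]
side [263.5469 195.6821]
0.76 [ 0.5855 -0.1782  0.2171]
wrist [255.7029 203.7009]
0.88 [ 0.5522 -0.1699  0.2504]
```

View pics/g.png

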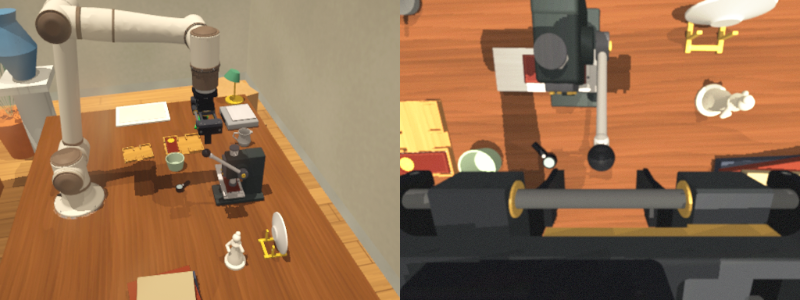

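The ball shows at (256,202) in the wrist view, against a prediction of (256,204). Descend and pinch.

Call:
{"fn": "jog_arm", "kwargs": {
  "increments": [
    [0.1,-0.05,0.8,0],
    [0,0,1,0],
    [0,0,1,0],
    [0,0,0.8,0],
    [0,0,0.4,0],
    [0,0,0.2,0],
    [0,0,0,0]
  ]
}}

```text
time_s: 22.65
tcp_pos: [0.5108, -0.1653, 0.4446]
ee_rot: [[0.999, -0.041, -0.0], [-0.041, -0.999, -0.0], [-0.0, 0.0, -1.0]]
wrist_force: [-0.4, -0.0, 0.3]
gripper_width: 0.693
gripper_force: 0.0
```

Call:
{"fn": "jog_arm", "kwargs": {
  "increments": [
    [0,0,0,0],
    [0,0,0,0],
    [0,0,0,0],
    [0,0,0,0],
    [0,0,0,0]
  ],
  "grip": 10
}}

```text
time_s: 23.15
tcp_pos: [0.5104, -0.1669, 0.4452]
ee_rot: [[0.999, -0.042, 0.0], [-0.042, -0.999, -0.004], [0.0, 0.004, -1.0]]
wrist_force: [-0.5, -7.7, -1.4]
gripper_width: 0.348
gripper_force: 30.0
```

```bash
python3 - <<'E'
from h import *
s=sense();p=s["tcp_pos"];R=s["ee_rot"];print(s["time_s"],p,s["gripper_width"]*87,s["wrist_force"])
# path increments in tool axes (x fwd = seat x, z down) per row, lever angle 40->-17.6 deg
a=np.radians(40)-np.concatenate([np.linspace(0,1,26)])
x=22-180*np.cos(a);z=180*np.sin(a)
print("total",x-x[0],z-z[0]);print(np.c_[np.diff(x)/20,-np.diff(z)/20].round(2).tolist())
E
```

```text
23.15 [ 0.51043128 -0.16691342  0.44517531] 30.268446891902308 [-0.48279232 -7.67200224 -1.38967823]
total [  0.          -4.51654104  -8.8052652  -12.85931143 -16.67219411
 -20.23781346 -23.55046523 -26.6048499  -29.39608111 -31.91969346
 -34.17164974 -36.14834727 -37.84662378 -39.26376238 -40.39749595
 -41.24601075 -41.80794936 -42.08241278 -42.06896193 -41.76761833
 -41.17886406 -40.30364102 -39.14334936 -37.6998453  -35.97543815
 -33.97288659] [   0.           -5.60659838  -11.38932554  -17.33893037  -23.44589475
  -29.70044886  -36.09258673  -42.61208231  -49.2485058   -55.99124034
  -62.82949899  -69.75234199  -76.74869427  -83.80736317  -90.91705631
  -98.0663997  -105.24395593 -112.43824243 -119.63774987 -126.83096059
 -134.00636697 -141.1524899  -148.25789712 -155.31122147 -162.30117915
 -169.21658771]
[[-0.23, 0.28], [-0.21, 0.29], [-0.2, 0.3], [-0.19, 0.31], [-0.18, 0.31], [-0.17, 0.32], [-0.15, 0.33], [-0.14, 0.33], [-0.13, 0.34], [-0.11, 0.34], [-0.1, 0.35], [-0.08, 0.35], [-0.07, 0.35], [-0.06, 0.36], [-0.04, 0.36], [-0.03, 0.36], [-0.01, 0.36], [0.0, 0.36], [0.02, 0.36], [0.03, 0.36], [0.04, 0.36], [0.06, 0.36], [0.07, 0.35], [0.09, 0.35], [0.1, 0.35]]
```

The ball is held (30 mm, full grip force). I'll pull along the arc.

Call:
{"fn": "jog_arm", "kwargs": {
  "increments": [
    [-0.23,0.1,0.28,0],
    [-0.21,0,0.29,0],
    [-0.2,0,0.3,0],
    [-0.19,0,0.31,0],
    [-0.18,0,0.31,0],
    [-0.17,0,0.32,0],
    [-0.15,0,0.33,0],
    [-0.14,0,0.33,0]
  ]
}}

```text
time_s: 23.95
tcp_pos: [0.4814, -0.1661, 0.398]
ee_rot: [[0.999, -0.041, 0.005], [-0.041, -0.999, -0.001], [0.005, 0.0, -1.0]]
wrist_force: [-1.7, 3.1, 9.4]
gripper_width: 0.348
gripper_force: 30.1
```

Call:
{"fn": "jog_arm", "kwargs": {
  "increments": [
    [-0.13,0,0.34,0],
    [-0.11,0,0.34,0],
    [-0.1,0,0.35,0],
    [-0.08,0,0.35,0],
    [-0.07,0,0.35,0],
    [-0.06,0,0.36,0],
    [-0.04,0,0.36,0],
    [-0.03,0,0.36,0]
  ]
}}

```text
time_s: 24.75
tcp_pos: [0.469, -0.1655, 0.3415]
ee_rot: [[0.999, -0.041, 0.004], [-0.041, -0.999, -0.0], [0.004, 0.0, -1.0]]
wrist_force: [-4.0, 4.4, 11.8]
gripper_width: 0.347
gripper_force: 30.0
```

Call:
{"fn": "jog_arm", "kwargs": {
  "increments": [
    [-0.01,0,0.36,0],
    [0,0,0.36,0],
    [0.02,0,0.36,0],
    [0.03,0,0.36,0],
    [0.04,0,0.36,0],
    [0.06,0,0.36,0],
    [0.07,0,0.35,0]
  ]
}}

```text
time_s: 25.45
tcp_pos: [0.4729, -0.1657, 0.291]
ee_rot: [[0.999, -0.041, 0.001], [-0.041, -0.999, -0.0], [0.001, 0.0, -1.0]]
wrist_force: [-5.5, 4.6, 13.5]
gripper_width: 0.347
gripper_force: 29.4
```

Call:
{"fn": "jog_arm", "kwargs": {
  "increments": [
    [0.09,0,0.35,0],
    [0.1,0,0.35,0],
    [0.03,0,0.1,0],
    [0,0,0,0]
  ]
}}

```text
time_s: 25.85
tcp_pos: [0.4771, -0.1659, 0.2755]
ee_rot: [[0.999, -0.041, -0.001], [-0.041, -0.999, -0.0], [-0.001, 0.0, -1.0]]
wrist_force: [-7.4, 5.5, 19.8]
gripper_width: 0.344
gripper_force: 28.6
```

Call:
{"fn": "jog_arm", "kwargs": {
  "increments": [
    [0.04,0,0.12,0],
    [0,0,0,0]
  ]
}}

```text
time_s: 26.05
tcp_pos: [0.4777, -0.1659, 0.2737]
ee_rot: [[0.999, -0.041, -0.001], [-0.041, -0.999, -0.0], [-0.001, 0.0, -1.0]]
wrist_force: [-9.0, 6.4, 22.2]
gripper_width: 0.342
gripper_force: 28.2
```

Call:
{"fn": "jog_arm", "kwargs": {
  "increments": [
    [0.02,0,0.1,0],
    [0,0,0,0],
    [0,0,0,0]
  ]
}}

```text
time_s: 26.35
tcp_pos: [0.4781, -0.1659, 0.2723]
ee_rot: [[0.999, -0.04, -0.0], [-0.04, -0.999, -0.001], [-0.0, 0.001, -1.0]]
wrist_force: [-9.0, 7.1, 23.8]
gripper_width: 0.345
gripper_force: 28.0
```

The force along the tangent rose from about 14 N to 25 N at the expected full-stroke height (z -173 mm), and it was held for 0.5 s. So the die has bitten. I'll ease it back up, still gripping.

Call:
{"fn": "jog_arm", "kwargs": {
  "increments": [
    [0,0,0.03,0],
    [0,0,0,0],
    [-0.02,0,-0.1,0],
    [-0.04,0,-0.12,0],
    [-0.03,0,-0.13,0],
    [-0.06,0,-0.2,0],
    [-0.1,0,-0.3,0],
    [-0.08,0,-0.35,0],
    [-0.07,0,-0.35,0],
    [-0.06,0,-0.35,0]
  ]
}}

```text
time_s: 27.35
tcp_pos: [0.4702, -0.1655, 0.3085]
ee_rot: [[0.999, -0.041, 0.005], [-0.041, -0.999, -0.0], [0.005, 0.0, -1.0]]
wrist_force: [-0.2, 3.3, 8.6]
gripper_width: 0.348
gripper_force: 29.1
```

Call:
{"fn": "jog_arm", "kwargs": {
  "increments": [
    [-0.05,0,-0.36,0],
    [-0.03,0,-0.36,0],
    [-0.02,0,-0.36,0],
    [0,0,-0.36,0],
    [0.01,0,-0.36,0],
    [0.03,0,-0.36,0],
    [0.04,0,-0.36,0],
    [0.06,0,-0.36,0],
    [0.07,0,-0.35,0],
    [0.08,0,-0.35,0]
  ]
}}

```text
time_s: 28.35
tcp_pos: [0.4763, -0.1658, 0.3808]
ee_rot: [[0.999, -0.04, 0.015], [-0.04, -0.999, -0.001], [0.015, 0.001, -1.0]]
wrist_force: [9.3, 0.7, 1.4]
gripper_width: 0.34
gripper_force: 29.5
```

Call:
{"fn": "jog_arm", "kwargs": {
  "increments": [
    [0.1,0,-0.35,0],
    [0.11,0,-0.34,0],
    [0.13,0,-0.34,0],
    [0.14,0,-0.33,0],
    [0.15,0,-0.33,0],
    [0.17,0,-0.32,0],
    [0.18,0,-0.31,0]
  ]
}}

```text
time_s: 29.05
tcp_pos: [0.4965, -0.1668, 0.4253]
ee_rot: [[0.999, -0.041, 0.016], [-0.041, -0.999, -0.001], [0.016, 0.001, -1.0]]
wrist_force: [14.4, -3.5, -7.9]
gripper_width: 0.341
gripper_force: 30.3
```

The path is about 4 mm outside the arc. I'll correct in x while finishing.

Call:
{"fn": "jog_arm", "kwargs": {
  "increments": [
    [0.25,0,-0.15,0],
    [0.25,0,-0.25,0],
    [0.2,0,-0.25,0],
    [0.15,0,-0.2,0],
    [0,0,0,0]
  ]
}}

```text
time_s: 29.55
tcp_pos: [0.5093, -0.1678, 0.4374]
ee_rot: [[0.999, -0.043, -0.006], [-0.043, -0.999, 0.001], [-0.006, -0.001, -1.0]]
wrist_force: [4.3, -3.4, -11.8]
gripper_width: 0.339
gripper_force: 30.5
```

Call:
{"fn": "jog_arm", "kwargs": {
  "increments": [
    [0.06,0,-0.1,0],
    [0,0,0,0]
  ]
}}

```text
time_s: 29.75
tcp_pos: [0.5099, -0.1679, 0.4376]
ee_rot: [[0.999, -0.044, -0.01], [-0.044, -0.999, 0.002], [-0.01, -0.002, -1.0]]
wrist_force: [3.6, -6.2, -17.0]
gripper_width: 0.344
gripper_force: 30.9
```

Call:
{"fn": "jog_arm", "kwargs": {
  "increments": [
    [0.04,0,-0.08,0],
    [0,0,0,0]
  ]
}}

```text
time_s: 29.95
tcp_pos: [0.5105, -0.168, 0.4377]
ee_rot: [[0.999, -0.044, -0.013], [-0.044, -0.999, 0.003], [-0.013, -0.002, -1.0]]
wrist_force: [4.2, -6.6, -20.2]
gripper_width: 0.338
gripper_force: 31.2
```

z has stopped at 0.438 with the force rising, and x equals its value at home, so the lever is against its upper stop. I'll relax, open gently, lift, and check.

Call:
{"fn": "jog_arm", "kwargs": {
  "increments": [
    [-0.05,0.05,0.25,0],
    [0,0,0.1,0],
    [0,0,0,0]
  ]
}}

```text
time_s: 30.25
tcp_pos: [0.5091, -0.168, 0.4372]
ee_rot: [[0.999, -0.042, -0.005], [-0.042, -0.999, 0.002], [-0.005, -0.002, -1.0]]
wrist_force: [-3.5, 2.7, -0.8]
gripper_width: 0.34
gripper_force: 29.8
```

Call:
{"fn": "jog_arm", "kwargs": {
  "increments": [
    [0,0,0,0],
    [0,0,0,0],
    [0,0,0,0],
    [0,0,0,0],
    [0,0,-0.5,0],
    [0,0,-1,0],
    [0,0,-1,0],
    [0,0,-1,0],
    [0,0,-1,0],
    [-1,0,-1,0]
  ],
  "grip": 65
}}

```text
time_s: 31.25
tcp_pos: [0.4917, -0.1678, 0.5484]
ee_rot: [[0.999, -0.042, 0.0], [-0.042, -0.999, -0.0], [0.0, 0.0, -1.0]]
wrist_force: [-0.5, -0.3, -0.4]
gripper_width: 0.745
gripper_force: 0.0
```

Call:
{"fn": "jog_arm", "kwargs": {
  "increments": [
    [-1,0,-0.5,0],
    [-1,0,0,0],
    [-1,0,0,0],
    [-1,0,0,0],
    [-0.5,0,0,0],
    [0,0,0,0],
    [0,0,0,0]
  ]
}}

```text
time_s: 31.95
tcp_pos: [0.401, -0.164, 0.558]
ee_rot: [[0.999, -0.042, 0.001], [-0.042, -0.999, -0.0], [0.001, 0.0, -1.0]]
wrist_force: [0.6, 0.5, -0.7]
gripper_width: 0.748
gripper_force: 0.0
```

```bash
sed -n 3,8p d.py > seg.py; cat > f.py <<'E'
from h import *
exec(open("seg.py").read().replace('d=np.load','#'))
T=eyes.capture("top");S=eyes.capture("side");W=eyes.capture("wrist");ct,cs,cw=cal("top"),cal("side"),cal("wrist")
b1,_=seg(T,(0,0,0),(180,255,75),(296,314,183,199));b2,_=seg(S,(0,0,0),(180,255,75),(256,273,188,204))
uv=[cv2.minEnclosingCircle(b.astype(np.float32)) for b in (b1,b2)];print(uv,len(b1),len(b2))
print("ball",tri([(ct,uv[0][0]),(cs,uv[1][0])]),sense()["time_s"],sense()["tcp_pos"])
f=lambda im,x,y,w,h:cv2.resize(im[y:y+h,x:x+w],(400,300),interpolation=cv2.INTER_CUBIC)
cv2.imwrite("pics/fin.png",np.vstack([np.hstack([f(T,230,130,100,75),f(S,250,170,100,75)]),np.hstack([cv2.resize(W,(400,300)),cv2.resize(S,(400,300))])]))
E
python3 f.py
```

```text
Traceback (most recent call last):
  File "f.py", line 4, in <module>
    b1,_=seg(T,(0,0,0),(180,255,75),(296,314,183,199));b2,_=seg(S,(0,0,0),(180,255,75),(256,273,188,204))
         ~~~^^^^^^^^^^^^^^^^^^^^^^^^^^^^^^^^^^^^^^^^^^
ValueError: attempt to get argmax of an empty sequence
```

```bash
sed -i 's/^b1,_=.*;b2/b2/; s/^uv=.*/print(len(b2),cv2.minEnclosingCircle(b2.astype(np.float32)))/; s/^print("ball".*/print(sense()["time_s"])/' f.py; python3 f.py
```

```text
84 ((263.5, 195.5), 5.147915363311768)
32.25
```

View pics/fin.png

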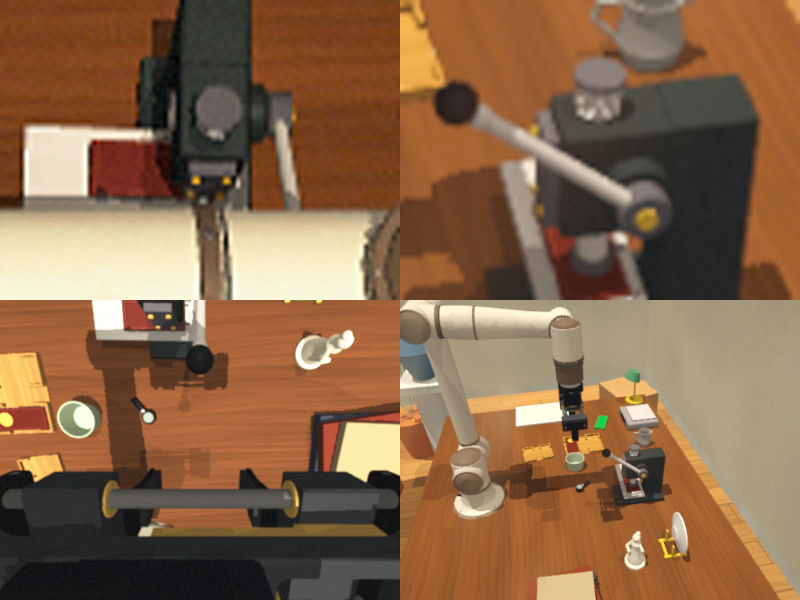

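The ball is at exactly its home pixel (263.5,195.5). The case shows 63 mm of bare table outboard of it and 13 mm at the fence side, as it should when home. The china and tools haven't moved.

```bash
python3 -c "
from station import r
print(r.finish_job())"
```

```text
the job is handed in; nothing more can be done
None
```

I handed the job in at about 32 s of the 62 s allowed: the unsealed case is pressed and lying at both gauges, the lever was kept in the grip all the way back up and is home, and nothing else was moved. The hand-in returned no verdict.

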